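# Close a slip-casting mould on its cradle

## Robot

A 6-joint arm with a two-finger parallel gripper is mounted at the origin on the work surface; the furniture and walls round the work are solid. World frame = base frame: x ahead of the robot, y to its left, z up, the work surface at z = 0. Lengths are in m, angles in degrees, forces in N, time in s.
With the tool pointing down it reaches from about 0.3 to 0.75 m from the base axis. Payload 8.5 kg.
Tool frame: the origin (TCP) lies at the very end of the fingers, on their centre line; the grasp point (between the pads) lies env.pinch_z behind it (env.pinch_z is the distance from the TCP to the grasp point, in m); z points along the fingers, y is the line along which they close (so a half turn about z gives the same grasp; the last joint's range is limited). The gripper opens to 85 mm and grips with 20 to 120 N. Pads are 22 mm wide; open, the fingers measure 114 mm over their backs; the gripper's body (76 mm by 85 mm) begins 54 mm behind the grasp point. The pads swing forward as they close: fully open they stand 13 mm farther back than shut.
Start: joints at [-77.596, 21.807, 74.336, -0, 83.858, -12.336], TCP at [0.23, -0.5, 0.231] pointing down, gripper open.
Joint ranges: [-178.18, 178.18], [-50.72, 133.34], [12.68, 142.11], [-81.47, 261.47], [9.98, 163.14], [-165.26, 165.26]. Speed limits (degrees/s): [136.94, 136.94, 180, 180, 180, 180].

## Interface

Orientations are given as a 3x3 rotation matrix whose columns are the frame's x, y, z axes.
In Python, from rig import telemetry, get_image, env gives the robot as it stands. The module is installed in compiled form; this text tells all that it offers.
- The arm moves only by the tool apply_moves, never from a script. Its argument "series" is a list of rows, each a list of 7 numbers: the shift along the tool's x, y, z in mm, then the turn, a rotation vector about the tool's x, y, z in degrees, then the opening, from 0 (shut) to 1 (fully open). A call has 1 to 12 rows; each row shifts and turns the commanded pose from where the row before left it, along the tool's axes as they then stand; what a row does not reach is not made up. A row lasts 1/8 s, in which the tool goes at most 62.5 mm and 10.7 degrees, less where a joint would pass 70% of its speed; a pose out of reach is approached as far as the arm can. A call with a gripper value outside its range is refused whole. The fingers move at their own pace and stop on an object; "grip_force" is the grip in N (left out, the last holds). Time passes only in rows, so rows that do not move let the fingers close. It gives the time, the measured TCP pose, the force, the opening and the grip force at its end, in the units of the state.
- telemetry.observe(): the state, without advancing time (a new reading comes with each control period).
- get_image(name): name is "scene" or "side" or "wrist"; returns a dict with "frame" (400x640x3 uint8, red, green, blue), "z_map" (400x640 float32, m along the optical axis (not along the pixel's ray), 0 where there is no reading), "vertical_fov" (degrees; the focal length in pixels is half the picture's height over the tangent of half this angle, whatever the lens; pixels are square), "cx", "cy" (the principal point, pixels), "eye" and "attitude" of the camera in the world; the wrist camera has in their place "mount" (4x4, takes a point from camera to tool coordinates, whose origin is the TCP and whose axes are the flange's). Camera axes: x right, y up, looking along -z (the intrinsics and any distortion apply to the point x, -y, -z); pixel columns grow to the right and rows downward; lengths in m; the calibration is good to about 2 mm. A picture is of the moment at which its call begins: read the wrist's pose just before it.
- env.close_job(): hands the job in; it is judged then, once.
The state is a dict: "time_s": time; "q": joint angles; "qvel": joint speeds; "joint_efforts": joint torques, N m; "position": TCP position; "tool_rot": TCP orientation; "ft_force": force on the tool from outside, world axes, zero at the start; "wrist_torque": the same for the moment, N m; "grip_width": finger opening in m; "gripper_force": force on a finger pad.
Only numpy, scipy, OpenCV 4.12 (cv2) and the standard library are available. Lean on these libraries where they do the work, as an engineer would, in place of code of your own. Each camera call takes 0.05 s, during which the arm holds its last target. There are 200 camera calls.

## Task

Close the plaster mould for casting without grasping or lifting anything: with the fingertips, gently push the loose half along the cradle board, lined up by the long fence, until its keys are seated in the fixed half and the two faces meet. Then push the wooden swing bar round until its cork pad lies against the back of the closed mould, leave it there, and do not disturb the tools and pots round about.

Things in the scene. Friction and masses are not known exactly. Their poses are not given: they have to be found in the camera images.
- cradle: Casting cradle, fixed: plywood board 365 x 285 x 18 mm with fence, end stop and the fixed plaster mould half on it. Origin at table height (z = 0) under the middle of the closed loose half's back; x is the closing direction, y to its left, z up. In this frame (mm): board x -205 to 160, y -142 to 142; end stop x 121 to 146; cleat x 72 to 118, y 60 to 81, 46 high.
- seat_face (a point): Foot of the fixed half's parting face, 60 mm ahead of the cradle's origin, at the board's top (z 18 mm); axes as the cradle's. The fixed half is 60 mm deep (to x +60 from here), 120 mm wide (y -60 to 60), 84 mm high. Its face looks to -x: half of a ball-shaped cavity and four round sockets, 1.5 mm wider all round than the loose half's keys.
- fence_face (a point): On the guiding face of the long wooden fence, at its foot on the board (z 18 mm), 60.5 mm to the right (-y) of the cradle's origin; axes as the cradle's. The face runs along x from -194 to 145 mm, looks to +y and is 28 mm high; the fence is 20 mm thick behind it. The board is open on the other, left, side of the loose half.
- mould_half: Loose plaster half, 60 (x) x 120 (y) x 84 mm high, 0.55 to 0.9 kg, standing on the board; origin at the centre of its underside. Own +x side: parting face with cavity and four tapered keys standing out 7 mm, 20 wide at the root, 10 at the tip; flat back x -30, sides y -60 and 60. Starts short of the fixed half, off the fence, turned a little. Closed: at x 30, y 0, unturned in the cradle's frame.
- pivot (a point): Axis of the swing bar's vertical pivot bolt, at the bar's mid-height (63 mm above the table), outside the fence: 17 mm behind and 100 mm to the right of the cradle's origin (cradle x -17, y -100). Axes as the cradle's. The wing nut on it rises to 90 mm above the table.
- swing_bar (a joint): Angle (rad) of the swing bar. At 0 it is wide open and points from the pivot at 210 degrees, counted anticlockwise from the cradle's x axis; it grows as the bar swings clockwise seen from above. At 2.094 the bar points along the cradle's +y, across the back of the closed mould, its pad just touching (limit 2.13). Starts at 0.05 to 0.5; turns stiffly (about 2 N at the end) and stays where left.
- bar_pad (a point): On the swing bar's centre line, 100 mm from the pivot axis, 63 mm above the table; x runs along the bar away from the pivot. The wooden bar is 26 mm wide, 22 mm high (52 to 74 mm above the table, so it passes over the fence) and ends, rounded, 43 mm beyond this point. The cork pad, 50 mm long, is on its -y side, face 17 mm from the centre line; push on the bare +y side.
- needle_tool: Bystander: needle tool with a wooden handle, 158 mm long, 10 mm thick, lying on the cradle board at its left edge beside the fixed half. Origin at the centre of its underside.
- ball_pot: Bystander: closed round clay pot 72 mm wide, 65 mm high, on the table to the left of the cradle. Origin at the centre of its underside.
- ball_pot_b: Bystander: second closed round clay pot 72 mm wide, 65 mm high, to the left of the cradle. Origin at the centre of its underside.
- water_pot: Bystander: grey plastic water pot 99 mm wide, 76 mm high, to the right of the cradle. Origin at the centre of its underside.
- ring_cutter: Bystander: tin ring cutter 69 mm wide, 31 mm high, on the table. Origin at the centre of its underside.
- loop_tool: Bystander: loop trimming tool with a wooden handle, 189 mm long, 12 mm thick, on the table to the right. Origin at the centre of its underside.
- wood_rib: Bystander: kidney-shaped wooden rib 116 x 71 mm, 8 mm thick, on the table to the right, nearer the robot. Origin at the centre of its underside.

How it is judged:
By the outcome, as a careful person would: the job done as asked, in the order asked, and still so for the second after the job is handed in, with the robot touching nothing.
It also fails if it takes over 72 s, if anything falls off the work surface, if the arm or the gripper's body presses on something with over 40 N, if the wrist force passes 120 N, or if a joint passes its speed limit or range.

## Working session

There is one attempt and no reset: what is moved stays moved. The work goes in short steps, Python scripts to look and compute and a tool call to move; the robot and the scene stay as the last step left them, time stands still between calls to the robot, and variables do not carry over. Pictures are saved under pics/ and viewed, at most 11 in all, crops included, and the job is handed in when it is done.

Besides the shell and the picture viewer there is one more tool, called as name(argument=value, ...) on one line, values as JSON. apply_moves: Moves the arm, as the interface text tells. Its arguments: {"type":"object","properties":{"series":{"type":"array"},"grip_force":{"type":"number"}},"required":["series"]}

```bash
mkdir -p pics; cat > h.py <<'E'
import numpy as np, cv2
from rig import telemetry, get_image, env
def pts(im):
    z=im["z_map"]; h,w=z.shape; f=h/2/np.tan(np.radians(im["vertical_fov"])/2)
    u,v=np.meshgrid(np.arange(w),np.arange(h))
    P=np.stack([(u-im["cx"])/f*z,-(v-im["cy"])/f*z,-z],-1)
    if "eye" in im: return P@np.array(im["attitude"]).T+np.array(im["eye"])
    s=telemetry.observe(); M=np.array(im["mount"]); P=P@M[:3,:3].T+M[:3,3]
    return P@np.array(s["tool_rot"]).T+np.array(s["position"])
def save(im,n): cv2.imwrite("pics/"+n,im["frame"][...,::-1])
E
python3 - <<'E'
from h import *
for n in ["scene","side"]:
    im=get_image(n); save(im,n+"1.png"); np.savez(n+".npz",P=pts(im),f=im["frame"],z=im["z_map"])
    print(n,im["eye"],im["vertical_fov"],[k for k in im],(im["z_map"]==0).mean())
s=telemetry.observe(); print(s["tool_rot"],env.pinch_z,s["time_s"])
E
```

```text
scene [-0.26318273  1.09885687  1.24647925] 44.41187478661831 ['frame', 'z_map', 'vertical_fov', 'cx', 'cy', 'eye', 'attitude'] 0.014421875
side [ 0.38719646 -1.07608783  0.49823951] 55.39775882251917 ['frame', 'z_map', 'vertical_fov', 'cx', 'cy', 'eye', 'attitude'] 0.01966015625
[[ 9.08236083e-01  4.18458021e-01 -3.17888478e-04]
 [ 4.18458078e-01 -9.08235259e-01  1.24530113e-03]
 [ 2.32388721e-04 -1.26405042e-03 -9.99999174e-01]] 0.0187 0.1
```

View pics/scene1.png

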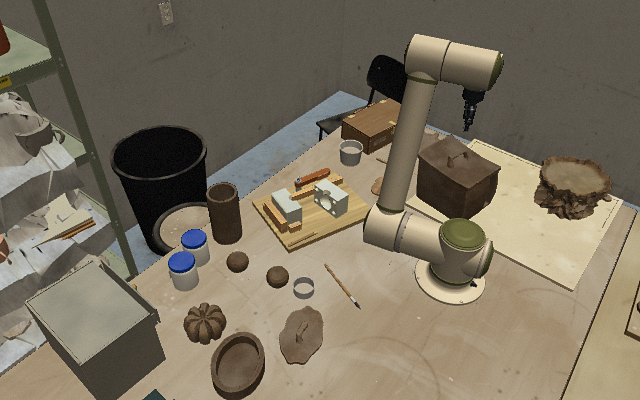

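View pics/side1.png

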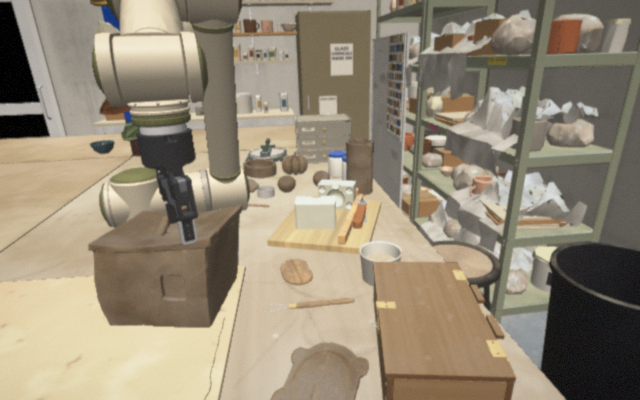

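The scene shows the cradle at about (310,210), with the loose half at (330,198), the other half at (287,205) and the orange swing bar at (312,177). I'll build a top-down map.

```bash
python3 - <<'E'
from h import *
d=np.load("scene.npz");P=d["P"]
for n,uv in [("fixed",(285,200)),("loose",(330,190)),("bar",(312,177)),("board",(290,235)),("pot",(350,150)),("cav",(322,200))]:
    print(n,P[uv[1],uv[0]].round(3))
x0,y0=0.30,-0.30  # map: col=(x-x0)*1000.., row
out=[]
for n in ["scene","side"]:
    d=np.load(n+".npz");P=d["P"].reshape(-1,3);F=d["f"].reshape(-1,3)
    c=np.median(d["P"][200:210,300:310].reshape(-1,3),0) if n=="scene" else c
    m=(abs(P[:,0]-c[0])<.3)&(abs(P[:,1]-c[1])<.3)&(P[:,2]<.12)
    p=P[m];f=F[m];o=np.argsort(p[:,2]);p=p[o];f=f[o]
    img=np.zeros((600,600,3),np.uint8)
    for q,k in zip(p,f):
        u=int((q[0]-c[0]+.3)*1000);v=int((c[1]+.3-q[1])*1000); img[max(0,v-1):v+2,max(0,u-1):u+2]=k[::-1]
    out.append(img)
print(c)
cv2.imwrite("pics/top1.png",cv2.resize(np.hstack(out),(800,400)))
E
```

```text
fixed [0.586 0.132 0.099]
loose [ 0.493 -0.008  0.102]
bar [ 0.608 -0.051  0.076]
board [0.513 0.194 0.02 ]
pot [ 0.621 -0.327  0.041]
cav [ 0.523 -0.003  0.04 ]
[0.57218125 0.03767367 0.01677094]
```

View pics/top1.png

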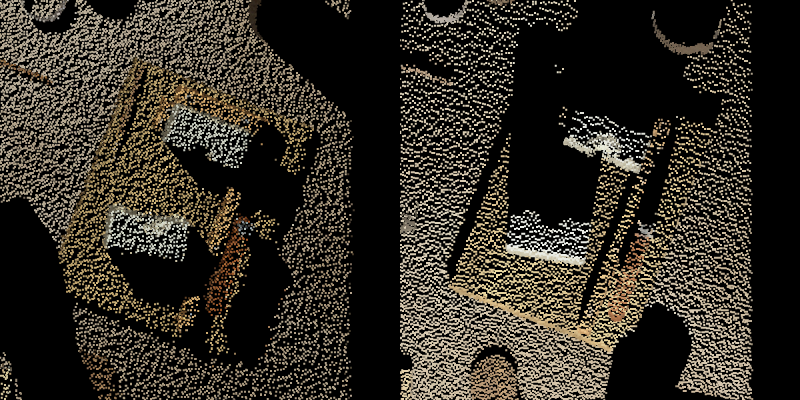

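Top view: the fixed half is at the top, the loose half below it, and the bar is at lower right pointing back. Now I'll fit poses.

```bash
python3 - <<'E'
from h import *
A=[];
for n in ["scene","side"]:
    d=np.load(n+".npz");A.append((d["P"].reshape(-1,3),d["f"].reshape(-1,3).astype(int)))
for (P,F),n in zip(A,["scene","side"]):
    m=(P[:,2]>.092)&(P[:,2]<.112)&(P[:,0]>.35)&(P[:,0]<.75)&(P[:,1]>-.1)&(P[:,1]<.25)&(F.max(1)-F.min(1)<60)
    for nm,ylo,yhi in [("loose",-.1,.05),("fixed",.05,.25)]:
        q=P[m&(P[:,1]>ylo)&(P[:,1]<yhi)]; r=cv2.minAreaRect((q[:,:2]*1000).astype(np.float32)); print(n,nm,len(q),r,np.median(q[:,2]).round(4))
    m=(F[:,0]-F[:,2]>60)&(P[:,2]>.06)&(P[:,2]<.085)&(abs(P[:,0]-.6)<.1)&(P[:,1]<.03)&(P[:,1]>-.25)
    q=P[m];print(n,"bar",len(q),cv2.minAreaRect((q[:,:2]*1000).astype(np.float32)))
    m=(P[:,2]>.014)&(P[:,2]<.022)&(abs(P[:,0]-.57)<.25)&(abs(P[:,1]-.04)<.25)
    q=P[m];print(n,"board",len(q),cv2.minAreaRect((q[:,:2]*1000).astype(np.float32)))
im=get_image("wrist");print(im["mount"],im["vertical_fov"],im["cx"],im["cy"])
E
```

```text
scene loose 390 ((491.8654479980469, -13.159828186035156), (71.91390991210938, 124.12156677246094), 79.14845275878906) 0.1002
scene fixed 420 ((582.1544799804688, 133.122802734375), (62.91238784790039, 128.31224060058594), 68.71969604492188) 0.1004
scene bar 169 ((615.8998413085938, -62.09618377685547), (154.44642639160156, 35.230323791503906), 70.41864013671875)
scene board 2094 ((540.6422119140625, 29.362777709960938), (367.8733215332031, 292.4353332519531), 68.73018646240234)
side loose 395 ((494.57073974609375, -18.081634521484375), (66.3602523803711, 119.05643463134766), 79.87657928466797) 0.1011
side fixed 269 ((584.1258544921875, 128.04861450195312), (60.7330322265625, 120.42105102539062), 69.09866333007812) 0.101
side bar 216 ((613.1783447265625, -77.43119049072266), (138.0913848876953, 29.70163345336914), 71.44818115234375)
side board 2362 ((564.42431640625, 78.17915344238281), (483.50421142578125, 285.7017517089844), 68.60800170898438)
[[-1.57457115e-04  9.44899265e-01  3.27361199e-01  8.50070363e-02]
 [ 9.99999899e-01  1.11944110e-05  4.48677207e-04 -3.06304076e-04]
 [ 4.20290148e-04  3.27361237e-01 -9.44899171e-01 -1.43799599e-01]
 [ 0.00000000e+00  0.00000000e+00  0.00000000e+00  1.00000000e+00]] 59.213350873916376 323.1235018585921 203.2880257067185
```

apply_moves(series=[[44.9,-26.2,-3.3,0,0,0,0.5],[44.9,-26.2,-3.3,0,0,0,0.5],[44.9,-26.2,-3.3,0,0,0,0.5],[44.9,-26.2,-3.3,0,0,0,0.5],[44.9,-26.2,-3.3,0,0,0,0.5],[44.9,-26.2,-3.3,0,0,0,0.5],[44.9,-26.2,-3.3,0,0,0,0.5],[44.9,-26.2,-3.3,0,0,0,0.5],[44.9,-26.2,-3.3,0,0,0,0.5],[44.9,-26.2,-3.3,0,0,0,0.5],[44.9,-26.2,-3.3,0,0,0,0.5],[44.9,-26.2,-3.3,0,0,0,0.5]])

```text
time_s: 1.65
position: [0.5887, 0.0131, 0.2708]
tool_rot: [[0.908, 0.419, -0.0], [0.419, -0.908, 0.0], [-0.0, -0.0, -1.0]]
ft_force: [0.7, -0.6, 0.4]
grip_width: 0.0426
gripper_force: 0.0
```

apply_moves(series=[[0,0,0,0,0,7.65,0.3],[0,0,0,0,0,7.65,0.3],[0,0,0,0,0,7.65,0.3],[0,0,0,0,0,7.65,0.3],[0,0,0,0,0,7.65,0.3],[0,0,0,0,0,7.65,0.3],[0,0,0,0,0,0,0.3],[0,0,0,0,0,0,0.3]])

```text
time_s: 2.65
position: [0.5879, 0.0115, 0.2708]
tool_rot: [[0.933, -0.359, -0.0], [-0.359, -0.933, 0.0], [-0.0, 0.0, -1.0]]
ft_force: [-0.2, 0.4, -0.6]
grip_width: 0.0258
gripper_force: 0.0
```

```bash
python3 - <<'E'
from h import *
s=telemetry.observe();print(s["time_s"],s["position"],s["tool_rot"],s["grip_width"],s["ft_force"])
im=get_image("wrist");save(im,"w1.png");P=pts(im);np.savez("w1.npz",P=P,f=im["frame"])
P=P.reshape(-1,3);F=im["frame"].reshape(-1,3).astype(int)
R=lambda q:cv2.minAreaRect((q[:,:2]*1000).astype(np.float32))
m=(P[:,2]>.094)&(P[:,2]<.108)&(P[:,0]>.35)&(P[:,0]<.75)&(P[:,1]>-.1)&(P[:,1]<.25)&(F.max(1)-F.min(1)<60)
for a,b in [(-.1,.06),(.06,.25)]:
    q=P[m&(P[:,1]>a)&(P[:,1]<b)]; print(len(q),R(q),np.median(q[:,2]))
m=(P[:,2]>.014)&(P[:,2]<.022)&(abs(P[:,0]-.57)<.25)&(abs(P[:,1]-.04)<.25); print(R(P[m]))
m=(F[:,0]-F[:,2]>60)&(P[:,2]>.066)&(P[:,2]<.082)&(abs(P[:,0]-.6)<.1)&(P[:,1]<.03)&(P[:,1]>-.25);print("bar",R(P[m]))
E
```

```text
2.65 [0.58789192 0.01154243 0.27077694] [[ 9.33492959e-01 -3.58595568e-01 -3.38720974e-04]
 [-3.58595570e-01 -9.33493018e-01  5.55529655e-05]
 [-3.36114711e-04  6.96055387e-05 -9.99999941e-01]] 0.025783671405206713 [-0.19242018  0.37950764 -0.56507759]
5354 ((495.0423889160156, -14.61385726928711), (65.07427978515625, 120.75843811035156), 79.8983383178711) 0.1032425455151027
7167 ((584.7880859375, 131.04293823242188), (60.75898361206055, 121.52731323242188), 68.63740539550781) 0.10323975411343131
((568.5086059570312, 89.69053649902344), (502.6489562988281, 285.69293212890625), 68.67951965332031)
bar ((613.89111328125, -74.27082824707031), (132.5518035888672, 27.689428329467773), 71.51216125488281)
```

View pics/w1.png

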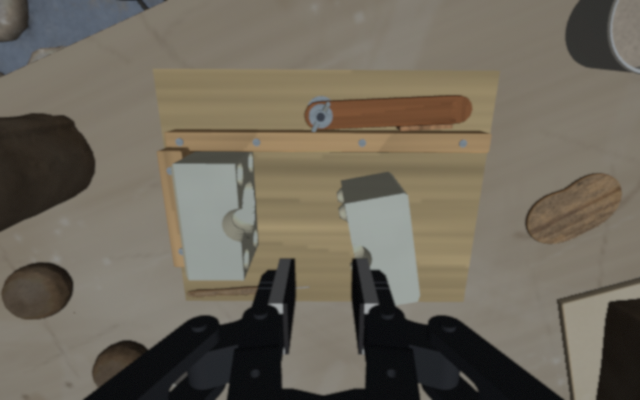

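The wrist view shows the fixed half at (215,215), the loose half at (380,240) turned about 11°, the bar at (390,110) and the needle tool at (240,290). First push: sideways against the fence.

apply_moves(series=[[-34.3,12.8,0,0,0,0.35,0.3],[-34.3,12.8,0,0,0,0,0.3],[-34.3,12.8,0,0,0,0,0.3],[-34.3,12.8,0,0,0,0,0.3],[-34.3,12.8,0,0,0,0,0.3],[0,0,45,0,0,0,0.3],[0,0,45,0,0,0,0.3],[0,0,45,0,0,0,0.3],[0,0,45,0,0,0,0.3],[0,0,30,0,0,0,0.3],[0,0,15,0,0,0,0.3],[0,0,0,0,0,0,0.3]])

```text
time_s: 4.2
position: [0.4046, 0.0147, 0.0454]
tool_rot: [[0.931, -0.366, -0.002], [-0.366, -0.931, 0.0], [-0.002, 0.0, -1.0]]
ft_force: [-0.8, -0.3, 0.2]
grip_width: 0.0255
gripper_force: 0.0
```

```bash
cat >> h.py <<'E'
a=np.radians(68.65);O=np.array([552.0,47.2]);C=np.array([[np.cos(a),np.sin(a)],[-np.sin(a),np.cos(a)]])
def cr(p): return C@(np.asarray(p)[...,:2]*1000-O).T if np.ndim(p)==1 else (np.asarray(p)[...,:2]*1000-O)@C.T
def st():
    s=telemetry.observe();R=np.array(s["tool_rot"]);p=s["position"]
    print("t",round(s["time_s"],2),"cradle",cr(p).round(1),"z",round(p[2]*1000,1),"yaw-cradle",round(np.degrees(np.arctan2(R[1,0],R[0,0]))-68.65,2),"F_cr",(C@np.array(s["ft_force"])[:2]).round(2),"Fz",round(s["ft_force"][2],2),"w",round(s["grip_width"],4))
    return s
E
python3 -c "
from h import *
st()"
```

```text
t 4.2 cradle [-83.9 125.4] z 45.4 yaw-cradle -90.1 F_cr [-0.52  0.65] Fz 0.18 w 0.0255
```

apply_moves(series=[[4,0,0,0,0,0,0.3],[4,0,0,0,0,0,0.3],[4,0,0,0,0,0,0.3],[4,0,0,0,0,0,0.3],[4,0,0,0,0,0,0.3],[4,0,0,0,0,0,0.3],[4,0,0,0,0,0,0.3],[4,0,0,0,0,0,0.3],[4,0,0,0,0,0,0.3],[3,0,0,0,0,0,0.3],[3,0,0,0,0,0,0.3],[3,0,0,0,0,0,0.3]])

```text
time_s: 5.7
position: [0.4453, -0.0011, 0.0456]
tool_rot: [[0.931, -0.366, -0.004], [-0.366, -0.931, 0.002], [-0.004, -0.0, -1.0]]
ft_force: [-4.8, 3.9, 2.1]
grip_width: 0.0254
gripper_force: 0.0
```

```bash
cat >> h.py <<'E'
def look(cam="wrist",name=None):
    im=get_image(cam)
    if name: save(im,name)
    P=pts(im).reshape(-1,3);F=im["frame"].reshape(-1,3).astype(int);c=cr(P)
    m=(P[:,2]>.094)&(P[:,2]<.110)&(abs(c[:,1])<115)&(F.max(1)-F.min(1)<60)&(c[:,0]<130)&(c[:,0]>-160)&(F.min(1)>90)
    lab=cv2.connectedComponents
    for nm,k in [("loose",c[:,0]<XS),("fixed",c[:,0]>XS)]:
        q=c[m&k]
        if len(q)>50: print(cam,nm,len(q),cv2.minAreaRect(q.astype(np.float32)))
    return im,P,F,c
XS=35
E
python3 -c "
from h import *
st(); look(); look('scene');look('side')"
```

```text
t 5.7 cradle [-83.8  81.8] z 45.6 yaw-cradle -90.13 F_cr [1.86 5.9 ] Fz 2.13 w 0.0254
wrist loose 69433 ((-85.55793762207031, 21.9718017578125), (65.55560302734375, 89.77140808105469), 5.055850982666016)
scene loose 180 ((-71.205810546875, -28.266761779785156), (80.23506927490234, 146.65025329589844), 23.7938175201416)
scene fixed 387 ((90.34796142578125, -0.2989501953125), (63.271507263183594, 127.91912078857422), 0.3631226420402527)
side loose 390 ((-78.75115966796875, 23.49158477783203), (90.01042175292969, 154.0806121826172), 7.738991737365723)
side fixed 256 ((85.74974060058594, -0.9161949157714844), (119.96656799316406, 60.395408630371094), 89.91019439697266)
```

apply_moves(series=[[2,0,0,0,0,0,0.3],[2,0,0,0,0,0,0.3],[2,0,0,0,0,0,0.3],[2,0,0,0,0,0,0.3],[0,0,0,0,0,0,0.3]])

```text
time_s: 6.48
position: [0.4508, -0.0029, 0.0451]
tool_rot: [[0.931, -0.366, -0.008], [-0.366, -0.931, 0.003], [-0.009, -0.0, -1.0]]
ft_force: [-11.0, 9.8, 2.7]
grip_width: 0.0254
gripper_force: 0.0
```

```bash
python3 -c "
from h import *
st(); im,P,F,c=look('wrist','w2.png'); look('side')"
```

```text
t 6.47 cradle [-83.6  76. ] z 45.1 yaw-cradle -90.1 F_cr [ 5.1  13.82] Fz 2.69 w 0.0254
wrist loose 70855 ((-85.61822509765625, 17.65736961364746), (65.69373321533203, 89.67933654785156), 2.927593946456909)
side loose 402 ((-79.09160614013672, 17.26348114013672), (93.44805145263672, 152.50445556640625), 7.061659812927246)
side fixed 250 ((87.53550720214844, -0.3380088806152344), (61.891571044921875, 119.83609008789062), 0.39711251854896545)
```

View pics/w2.png

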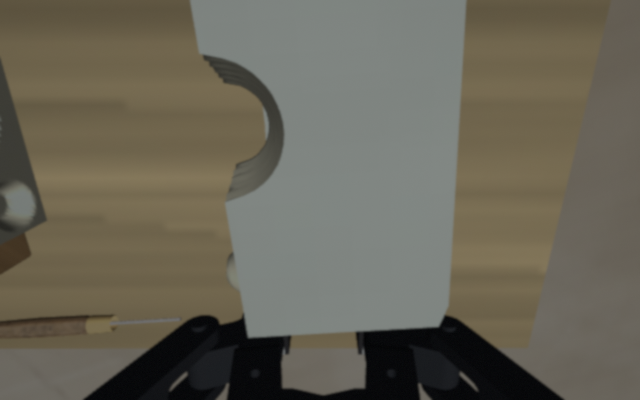

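The mould is now about 3° off with one corner on the fence. Continuing gently.

apply_moves(series=[[1,0,0,0,0,0,0.3],[1,0,0,0,0,0,0.3],[1,0,0,0,0,0,0.3],[1,0,0,0,0,0,0.3],[0,0,0,0,0,0,0.3]])

```text
time_s: 7.2
position: [0.4542, -0.0042, 0.045]
tool_rot: [[0.931, -0.365, -0.009], [-0.365, -0.931, 0.004], [-0.01, -0.0, -1.0]]
ft_force: [-11.2, 10.5, 2.1]
grip_width: 0.0257
gripper_force: 0.0
```

```bash
python3 -c "
from h import *
st(); im,P,F,c=look('wrist'); look('side')"
```

```text
t 7.2 cradle [-83.4  72.4] z 45.0 yaw-cradle -90.08 F_cr [ 5.74 14.22] Fz 2.08 w 0.0257
wrist loose 72960 ((-80.35858917236328, 17.07773208618164), (66.79910278320312, 93.21581268310547), 0.4461478292942047)
side loose 406 ((-94.20906829833984, 7.6790618896484375), (140.0208282470703, 93.34132385253906), 82.99352264404297)
side fixed 257 ((87.18467712402344, -0.7909049987792969), (120.98646545410156, 62.64082717895508), 89.32190704345703)
```

apply_moves(series=[[0.7,0,0,0,0,0,0.3],[0.7,0,0,0,0,0,0.3],[0,0,0,0,0,0,0.3]])

```text
time_s: 7.68
position: [0.4541, -0.0041, 0.0447]
tool_rot: [[0.931, -0.365, -0.012], [-0.365, -0.931, 0.005], [-0.013, -0.0, -1.0]]
ft_force: [-16.0, 13.0, 4.0]
grip_width: 0.0259
gripper_force: 0.0
```

```bash
python3 -c "
from h import *
st(); im,P,F,c=look('wrist')"
```

```text
t 7.67 cradle [-83.4  72.5] z 44.7 yaw-cradle -90.07 F_cr [ 6.32 19.68] Fz 3.97 w 0.0259
wrist loose 73353 ((-80.09010314941406, 17.592269897460938), (67.13284301757812, 94.05339813232422), 0.5163503289222717)
```

apply_moves(series=[[-15,0,0,0,0,0,0.3],[-20,0,0,0,0,0,0.4],[0,0,-35,0,0,0,0.5],[0,0,-40,0,0,0,0.5],[0,0,-30,0,0,0,0.5],[35,22,0,0,0,-10,0.5],[0,0,0,0,0,-10,0.5],[0,0,0,0,0,-10,0.5],[0,0,0,0,0,-10,0.5],[0,0,0,0,0,-10,0.5],[0,0,0,0,0,-10,0.5],[0,0,0,0,0,-10,0.5]])

```text
time_s: 9.22
position: [0.4514, -0.0274, 0.151]
tool_rot: [[0.658, 0.753, 0.0], [0.753, -0.658, -0.0], [0.0, 0.0, -1.0]]
ft_force: [0.1, -0.4, -0.0]
grip_width: 0.0429
gripper_force: 0.0
```

apply_moves(series=[[0,0,0,0,0,-10,0.5],[0,0,0,0,0,-10,0.5],[0,0,0,0,0,0,0.5]])

```text
time_s: 9.6
position: [0.4513, -0.0273, 0.151]
tool_rot: [[0.368, 0.93, 0.0], [0.93, -0.368, -0.0], [-0.0, 0.0, -1.0]]
ft_force: [-1.0, -0.1, 0.2]
grip_width: 0.0428
gripper_force: 0.0
```

```bash
python3 -c "
from h import *
s=st();print(s['q']); look('wrist');look('side')"
```

```text
t 9.6 cradle [-106.1   66.6] z 151.0 yaw-cradle -0.25 F_cr [-0.45  0.92] Fz 0.2 w 0.0428
[-1.85266185e+01  1.69707412e+01  9.67338938e+01 -2.61136570e-03
  6.62806778e+01  3.07555780e+00]
wrist loose 19591 ((-80.45967102050781, -1.1717529296875), (66.98986053466797, 120.85395812988281), 0.7019855380058289)
side loose 375 ((-83.3798828125, -0.7584762573242188), (120.81673431396484, 64.1396484375), 88.7007064819336)
side fixed 256 ((87.2568359375, -0.0101165771484375), (63.08585739135742, 121.13384246826172), 0.3311059772968292)
```

apply_moves(series=[[-22,33.3,0,0,0,-0.25,0.5],[-22,33.3,0,0,0,0,0.5],[0,0,40,0,0,0,0.5],[0,0,40,0,0,0,0.5],[0,0,32,0,0,0,0.5],[0,0,0,0,6,0,0.5],[0,0,0,0,0,0,0.5]])

```text
time_s: 10.58
position: [0.497, -0.0935, 0.0387]
tool_rot: [[0.365, 0.93, 0.037], [0.925, -0.367, 0.097], [0.104, -0.001, -0.995]]
ft_force: [-0.3, -0.2, -0.3]
grip_width: 0.0424
gripper_force: 0.0
```

```bash
python3 -c "
from h import *
s=st();print(np.array(s['tool_rot']).round(4)); print(C@np.array(s['tool_rot'])[:2,:])"
```

```text
t 10.57 cradle [-151.   -0.] z 38.7 yaw-cradle -0.16 F_cr [-0.34  0.21] Fz -0.34 w 0.0424
[[ 3.647e-01  9.304e-01  3.740e-02]
 [ 9.253e-01 -3.666e-01  9.690e-02]
 [ 1.039e-01 -7.000e-04 -9.946e-01]]
[[ 9.94587239e-01 -2.69248460e-03  1.03869991e-01]
 [-2.74830302e-03 -9.99996146e-01  3.94270665e-04]]
```

apply_moves(series=[[5,0,0.52,0,0,0,0.5],[5,0,0.52,0,0,0,0.5],[5,0,0.52,0,0,0,0.5],[3,0,0.31,0,0,0,0.5],[3,0,0.31,0,0,0,0.5],[3,0,0.31,0,0,0,0.5],[3,0,0.31,0,0,0,0.5],[4,0,0.42,0,0,0,0.5],[4,0,0.42,0,0,0,0.5],[4,0,0.42,0,0,0,0.5],[4,0,0.42,0,0,0,0.5],[4,0,0.42,0,0,0,0.5]])

```text
time_s: 12.08
position: [0.5142, -0.0491, 0.039]
tool_rot: [[0.361, 0.932, 0.038], [0.927, -0.363, 0.096], [0.103, 0.0, -0.995]]
ft_force: [-2.2, -4.8, 0.9]
grip_width: 0.0428
gripper_force: 2.9
```

```bash
python3 -c "
from h import *
s=st();look('wrist','w3.png');look('side')"
```

```text
t 12.07 cradle [-1.035e+02  1.000e-01] z 39.0 yaw-cradle 0.09 F_cr [-5.3   0.29] Fz 0.88 w 0.0428
wrist loose 91257 ((-59.623104095458984, -1.104949951171875), (66.12713623046875, 121.82386016845703), 0.1798490434885025)
side loose 134 ((-84.06798553466797, -6.163116455078125), (92.36038208007812, 122.64567565917969), 7.93461275100708)
side fixed 142 ((87.84434509277344, -25.736194610595703), (74.4766616821289, 61.4691047668457), 87.20653533935547)
```

View pics/w3.png

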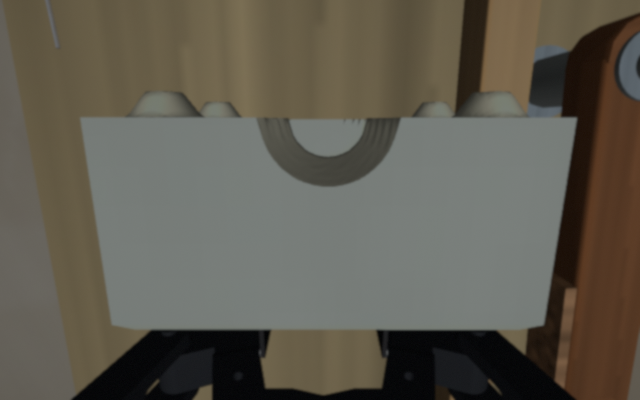

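The mould is square, keys toward the fixed half, pushed with about 5 N. Continuing.

apply_moves(series=[[4,0,0.42,0,0,0,0.5],[4,0,0.42,0,0,0,0.5],[4,0,0.42,0,0,0,0.5],[4,0,0.42,0,0,0,0.5],[4,0,0.42,0,0,0,0.5],[4,0,0.42,0,0,0,0.5],[4,0,0.42,0,0,0,0.5],[4,0,0.42,0,0,0,0.5],[4,0,0.42,0,0,0,0.5],[4,0,0.42,0,0,0,0.5],[4,0,0.42,0,0,0,0.5],[4,0,0.42,0,0,0,0.5]])

```text
time_s: 13.68
position: [0.5317, -0.004, 0.0389]
tool_rot: [[0.361, 0.932, 0.037], [0.927, -0.363, 0.096], [0.103, -0.0, -0.995]]
ft_force: [-2.3, -5.6, 0.2]
grip_width: 0.0426
gripper_force: 3.0
```

apply_moves(series=[[4,0,0.42,0,0,0,0.5],[4,0,0.42,0,0,0,0.5],[4,0,0.42,0,0,0,0.5],[4,0,0.42,0,0,0,0.5],[4,0,0.42,0,0,0,0.5],[4,0,0.42,0,0,0,0.5],[3,0,0.31,0,0,0,0.5],[3,0,0.31,0,0,0,0.5],[0,0,0,0,0,0,0.5]])

```text
time_s: 14.8
position: [0.5426, 0.0244, 0.039]
tool_rot: [[0.361, 0.932, 0.038], [0.927, -0.363, 0.097], [0.104, -0.0, -0.995]]
ft_force: [-1.0, -4.5, 0.8]
grip_width: 0.0426
gripper_force: 2.1
```

```bash
sed -i 's/^XS=35/XS=46/' h.py; python3 -c "
from h import *
s=st();print(C@np.array(s['tool_rot'])[:2,:]);look('wrist','w4.png');look('side')"
```

```text
t 14.8 cradle [-24.7   0.4] z 39.0 yaw-cradle 0.09 F_cr [-4.6  -0.68] Fz 0.76 w 0.0426
[[ 9.94573433e-01  1.62719933e-03  1.04024218e-01]
 [ 1.60770255e-03 -9.99998671e-01  2.71272626e-04]]
wrist loose 90103 ((15.736616134643555, -0.89666748046875), (121.6869125366211, 60.47346115112305), 89.97523498535156)
wrist fixed 22307 ((59.14173889160156, -0.4031867980957031), (26.15159034729004, 122.17733001708984), 0.0855351909995079)
side loose 128 ((-1.7824287414550781, -1.5651397705078125), (92.4210205078125, 119.82122039794922), 1.1750956773757935)
```

View pics/w4.png

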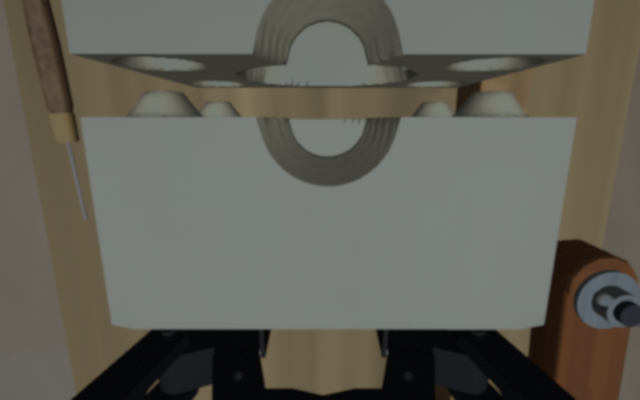

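The keys line up with the sockets to about 0.5 mm, with a 14 mm gap. Closing slowly.

apply_moves(series=[[2,0,0.21,0,0,0,0.5],[2,0,0.21,0,0,0,0.5],[2,0,0.21,0,0,0,0.5],[2,0,0.21,0,0,0,0.5],[1.5,0,0.16,0,0,0,0.5],[1,0,0.1,0,0,0,0.5],[1,0,0.1,0,0,0,0.5],[1,0,0.1,0,0,0,0.5],[0,0,0,0,0,0,0.5]])

```text
time_s: 16.02
position: [0.5471, 0.0361, 0.0389]
tool_rot: [[0.361, 0.932, 0.037], [0.927, -0.363, 0.097], [0.104, -0.0, -0.995]]
ft_force: [-1.8, -5.0, 0.2]
grip_width: 0.0426
gripper_force: 2.6
```

apply_moves(series=[[0.7,0,0.07,0,0,0,0.5],[0.7,0,0.07,0,0,0,0.5],[0,0,0,0,0,0,0.5]])

```text
time_s: 16.4
position: [0.5476, 0.0373, 0.0389]
tool_rot: [[0.361, 0.932, 0.037], [0.927, -0.363, 0.097], [0.104, -0.0, -0.995]]
ft_force: [-2.0, -6.3, 0.7]
grip_width: 0.0428
gripper_force: 2.7
```

```bash
python3 -c "
from h import *
s=st();look('wrist')"
```

```text
t 16.4 cradle [-10.8   0.5] z 38.9 yaw-cradle 0.08 F_cr [-6.55 -0.46] Fz 0.72 w 0.0428
wrist loose 69177 ((22.600051879882812, -0.8059043884277344), (121.68128204345703, 46.796749114990234), 89.9999771118164)
wrist fixed 72410 ((66.09877014160156, -0.6603050231933594), (40.19552230834961, 123.30587005615234), 0.00023579795379191637)
```

apply_moves(series=[[0.5,0,0.05,0,0,0,0.5],[0.5,0,0.05,0,0,0,0.5],[0,0,0,0,0,0,0.5]])

```text
time_s: 16.82
position: [0.5477, 0.0377, 0.039]
tool_rot: [[0.361, 0.932, 0.037], [0.927, -0.363, 0.096], [0.103, -0.0, -0.995]]
ft_force: [-3.7, -7.8, 2.0]
grip_width: 0.0427
gripper_force: 4.7
```

apply_moves(series=[[0.5,0,0.05,0,0,0,0.5],[0.5,0,0.05,0,0,0,0.5],[0,0,0,0,0,0,0.5]])

```text
time_s: 17.2
position: [0.5478, 0.0379, 0.039]
tool_rot: [[0.361, 0.932, 0.036], [0.927, -0.362, 0.095], [0.101, -0.001, -0.995]]
ft_force: [-5.2, -13.9, 3.1]
grip_width: 0.0427
gripper_force: 7.6
```

```bash
python3 -c "
from h import *
s=st();look('wrist','w5.png')"
```

```text
t 17.2 cradle [-10.2   0.5] z 39.0 yaw-cradle 0.1 F_cr [-14.88  -0.19] Fz 3.15 w 0.0427
wrist loose 68555 ((22.644699096679688, -0.9529991149902344), (46.71141815185547, 121.92024993896484), 0.0019197306828573346)
wrist fixed 74332 ((66.40733337402344, -0.6316947937011719), (40.857078552246094, 122.30805969238281), 0.03651193529367447)
```

View pics/w5.png

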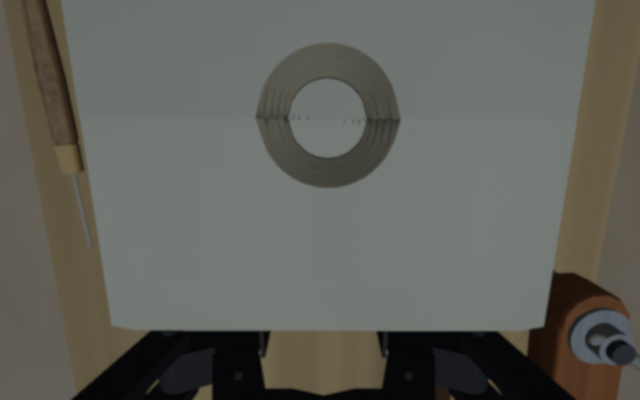

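Mould closed: the faces meet along row 118 with no gap. Retreating, then going outside the bar.

apply_moves(series=[[-5,0,-0.5,0,0,0,0.5],[-15,0,-1.6,0,0,0,0.5],[-15,0,-1.6,0,0,0,0.5],[4,0,-36,0,0,0,0.3],[4,0,-36,0,0,0,0],[4,0,-36,0,0,0,0],[0,0,0,0,-6,0,0],[-22,37.5,0,0,0,-10,0],[0,0,0,0,0,-10,0],[0,0,0,0,0,-10,0],[0,0,0,0,0,-10,0],[0,0,0,0,0,-10,0]])

```text
time_s: 18.75
position: [0.5626, -0.0275, 0.1476]
tool_rot: [[-0.485, 0.874, -0.0], [0.874, 0.485, 0.0], [0.001, -0.0, -1.0]]
ft_force: [-0.7, -0.6, -0.5]
grip_width: -0.0002
gripper_force: 0.0
```

apply_moves(series=[[0,0,0,0,0,-10,0],[0,0,0,0,0,-10,0],[0,0,0,0,0,-10,0],[0,0,0,0,0,-10,0],[0,0,0,0,0,-3,0],[0,0,0,0,0,0,0]])

```text
time_s: 19.5
position: [0.5627, -0.0273, 0.1476]
tool_rot: [[-0.949, 0.314, -0.0], [0.314, 0.949, 0.0], [0.0, 0.0, -1.0]]
ft_force: [0.2, 0.8, -0.0]
grip_width: 0.0001
gripper_force: 0.0
```

```bash
python3 - <<'E'
from h import *
s=st();T=C@np.array(s['tool_rot'])[:2,:];print(T,s['q'][5]); im,P,F,c=look('wrist'); look('side')
for n in ['side','scene']:
    im=get_image(n);P=pts(im).reshape(-1,3);F=im['frame'].reshape(-1,3).astype(int);c=cr(P)
    m=(F[:,0]-F[:,2]>60)&(P[:,2]>.066)&(P[:,2]<.082)&(c[:,0]<10)&(c[:,0]>-175)&(c[:,1]<-70)&(c[:,1]>-140)
    print(n,m.sum(),cv2.minAreaRect(c[m].astype(np.float32)))
    # mould back edge/top
print((T.T@(np.array([-129.7,-149.7])-cr(s['position']))).round(1))
E
```

```text
t 19.5 cradle [-65.5 -37.1] z 147.6 yaw-cradle 93.03 F_cr [0.84 0.11] Fz -0.05 w 0.0001
[[-5.28220567e-02  9.98603919e-01  2.06289012e-04]
 [ 9.98603883e-01  5.28219825e-02  3.49956514e-04]] -86.50736489046645
wrist loose 18038 ((23.034107208251953, -1.0808868408203125), (45.905460357666016, 120.44834899902344), 0.003264311235398054)
wrist fixed 21198 ((83.196533203125, -0.9689750671386719), (74.39253234863281, 120.48285675048828), 0.010742449201643467)
side loose 258 ((20.35819435119629, -1.6275177001953125), (52.1431884765625, 119.4341049194336), 0.8076115846633911)
side fixed 204 ((80.50575256347656, -0.7193641662597656), (69.85398864746094, 120.02289581298828), 1.255127191543579)
side 189 ((-91.0714340209961, -102.41462707519531), (140.24429321289062, 29.89247703552246), 1.836026906967163)
scene 150 ((-81.07437133789062, -98.22651672363281), (37.77919006347656, 156.7675323486328), 88.8118667602539)
[-1.091e+02 -7.000e+01 -1.000e-01]
```

apply_moves(series=[[-36,-23.3,0,0,0,0,0],[-36,-23.3,0,0,0,0,0],[-37,-23.4,0,0,0,0,0],[0,0,30,0,0,0,0],[0,0,30,0,0,0,0],[0,0,29,0,0,0,0],[6,0,0,0,0,0,0],[4,0,0,0,0,0,0],[3,0,0,0,0,0,0],[0,0,0,0,0,0,0]])

```text
time_s: 20.95
position: [0.6323, -0.1233, 0.0597]
tool_rot: [[-0.95, 0.313, 0.001], [0.313, 0.95, -0.001], [-0.002, -0.0, -1.0]]
ft_force: [-0.2, -0.4, -0.2]
grip_width: 0.0003
gripper_force: 0.0
```

```bash
python3 - <<'E'
from h import *
s=st();T=C@np.array(s['tool_rot'])[:2,:];print((T.T@(np.array([-17,-100])-cr(s['position']))).round(1))
look('wrist','w6.png')
E
```

```text
t 20.95 cradle [-129.6 -136.9] z 59.7 yaw-cradle 93.09 F_cr [-0.44  0.08] Fz -0.18 w 0.0003
[ 3.080e+01  1.144e+02 -1.000e-01]
```

View pics/w6.png

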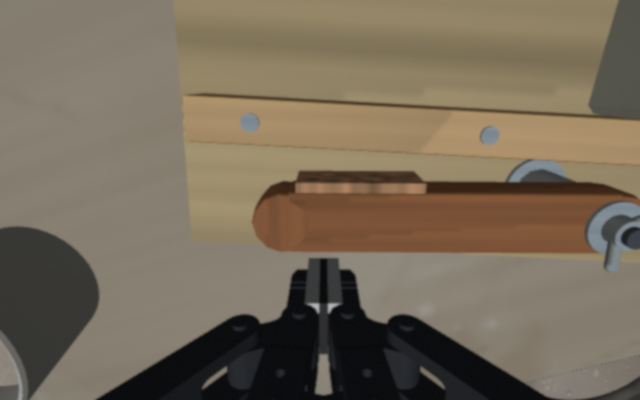

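The shut fingers at (323,265) stand just outside the bar opposite the pad, and the bar is parallel to the tool. Swinging it round the pivot.

apply_moves(series=[[3,0,0,0,0,0,0],[3,0,0,0,0,0,0],[4.0,-0.8,0,0,0,2,0],[6.0,-1.15,0,0,0,3,0],[8.04,-1.45,0,0,0,4,0],[8.04,-1.45,0,0,0,4,0],[8.04,-1.45,0,0,0,4,0],[8.04,-1.45,0,0,0,4,0],[8.04,-1.45,0,0,0,4,0],[8.04,-1.45,0,0,0,4,0],[8.04,-1.45,0,0,0,4,0],[6.0,-1.15,0,0,0,3,0]])

```text
time_s: 22.5
position: [0.5605, -0.0921, 0.0589]
tool_rot: [[-0.581, 0.814, 0.001], [0.814, 0.581, -0.001], [-0.001, 0.001, -1.0]]
ft_force: [2.6, -1.2, -1.0]
grip_width: -0.0
gripper_force: 0.9
```

```bash
cat > b.py <<'E'
from h import *
s=st();T=C@np.array(s['tool_rot'])[:2,:];print("pivot in tool",(T.T@(np.array([-17,-100])-cr(s['position']))).round(1))
for n in ["wrist","scene"]:
    im,P,F,c=look(n,"b%d_%s.png"%(s["time_s"]*100,n))
    m=(F[:,0]-F[:,2]>45)&(P[:,2]>.068)&(P[:,2]<.085)&(np.hypot(c[:,0]+17,c[:,1]+100)<165)
    if m.sum()>20: print(n,"bar",m.sum(),cv2.minAreaRect(c[m].astype(np.float32)))
E
python3 b.py
```

```text
t 22.5 cradle [-126.6  -58.6] z 58.9 yaw-cradle 56.9 F_cr [-0.17 -2.86] Fz -1.01 w -0.0
pivot in tool [ 25.2 114.4   0. ]
wrist loose 144 ((-120.34817504882812, -49.80098342895508), (5.47860050201416, 10.595114707946777), 59.087345123291016)
wrist bar 20512 ((-71.06632232666016, -62.08177947998047), (30.2195987701416, 152.17601013183594), 56.96261215209961)
scene loose 264 ((-33.149356842041016, 2.4234619140625), (127.85336303710938, 157.75816345214844), 89.39836120605469)
scene fixed 465 ((84.18671417236328, 2.004993438720703), (75.4680404663086, 125.38185119628906), 0.3647233247756958)
scene bar 185 ((-1.0889739990234375, -67.23361206054688), (88.95027923583984, 275.7153625488281), 86.49552154541016)
```

apply_moves(series=[[6.0,-1.15,0,0,0,3,0],[8.04,-1.45,0,0,0,4,0],[8.04,-1.45,0,0,0,4,0],[8.04,-1.45,0,0,0,4,0],[8.04,-1.45,0,0,0,4,0],[8.04,-1.45,0,0,0,4,0],[8.04,-1.45,0,0,0,4,0],[8.04,-1.45,0,0,0,4,0],[8.04,-1.45,0,0,0,4,0],[8.04,-1.45,0,0,0,4,0],[6.0,-1.15,0,0,0,3,0],[4.0,-0.8,0,0,0,2,0]])

```text
time_s: 24.1
position: [0.5222, -0.0134, 0.0588]
tool_rot: [[0.144, 0.99, 0.0], [0.99, -0.144, -0.001], [-0.001, 0.0, -1.0]]
ft_force: [0.3, -1.6, 0.1]
grip_width: 0.0002
gripper_force: 0.9
```

```bash
python3 b.py
```

```text
t 24.1 cradle [-67.3   5.7] z 58.8 yaw-cradle 13.05 F_cr [-1.43 -0.83] Fz 0.05 w 0.0002
pivot in tool [ 25.2 114.3   0. ]
wrist loose 66827 ((12.829906463623047, -5.5860595703125), (101.98048400878906, 114.07975006103516), 36.78815460205078)
wrist fixed 1798 ((49.24272155761719, -35.97065734863281), (6.4868083000183105, 31.554533004760742), 0.022099556401371956)
wrist bar 20358 ((-29.629638671875, -35.14134979248047), (30.0562686920166, 151.38780212402344), 13.119841575622559)
scene loose 266 ((21.400203704833984, 0.7932357788085938), (106.99117279052734, 111.11289978027344), 40.84213638305664)
scene fixed 463 ((83.8603515625, 1.7594223022460938), (126.12960815429688, 75.43914031982422), 89.83647918701172)
scene bar 185 ((22.802566528320312, -48.646087646484375), (128.1856231689453, 202.7181396484375), 70.93163299560547)
```

apply_moves(series=[[4.0,-0.8,0,0,0,2,0],[4.0,-0.8,0,0,0,2,0],[4.0,-0.8,0,0,0,2,0],[4.0,-0.8,0,0,0,2,0],[4.0,-0.8,0,0,0,2,0],[2.0,-0.42,0,0,0,1,0],[2.0,-0.42,0,0,0,1,0],[0,0,0,0,0,0,0]])

```text
time_s: 25.2
position: [0.5229, 0.0112, 0.0587]
tool_rot: [[0.346, 0.938, 0.0], [0.938, -0.346, 0.0], [0.0, -0.0, -1.0]]
ft_force: [0.3, 0.0, 0.4]
grip_width: 0.0003
gripper_force: 0.3
```

```bash
python3 b.py
```

```text
t 25.2 cradle [-44.1  14. ] z 58.7 yaw-cradle 1.1 F_cr [ 0.13 -0.23] Fz 0.44 w 0.0003
pivot in tool [ 24.9 114.5   0. ]
wrist loose 66065 ((4.616279602050781, -1.0701866149902344), (82.76569366455078, 121.50994873046875), 0.0013168195728212595)
wrist fixed 22414 ((53.91672134399414, -0.98480224609375), (15.854729652404785, 121.48249816894531), 0.017946891486644745)
wrist bar 15786 ((-18.489049911499023, -34.13401794433594), (25.578229904174805, 151.03213500976562), 1.8630985021591187)
scene loose 268 ((6.957069396972656, 5.132560729980469), (78.01024627685547, 127.94435119628906), 0.5711587071418762)
scene fixed 465 ((83.74551391601562, 1.2399978637695312), (76.01592254638672, 127.14708709716797), 0.5899009704589844)
scene bar 124 ((30.60086441040039, -12.269020080566406), (174.12860107421875, 150.44644165039062), 21.915611267089844)
```

apply_moves(series=[[1.0,-0.2,0,0,0,0.5,0],[1.0,-0.2,0,0,0,0.5,0],[0.4,0,0,0,0,0,0],[0,0,0,0,0,0,0]])

```text
time_s: 25.8
position: [0.5233, 0.0137, 0.0587]
tool_rot: [[0.363, 0.932, -0.0], [0.932, -0.363, 0.0], [0.0, -0.0, -1.0]]
ft_force: [-0.7, -0.9, 0.4]
grip_width: -0.0
gripper_force: 0.7
```

```bash
python3 -c "
from h import *
st()"
```

```text
t 25.8 cradle [-41.7  14.6] z 58.7 yaw-cradle 0.09 F_cr [-1.07  0.36] Fz 0.43 w -0.0
```

Force is still only bar friction, so I'll add small increments until the pad bears on the mould.

apply_moves(series=[[0.5,0,0,0,0,0,0],[0.5,0,0,0,0,0,0],[0,0,0,0,0,0,0]])

```text
time_s: 26.18
position: [0.5234, 0.0142, 0.0587]
tool_rot: [[0.362, 0.932, -0.001], [0.932, -0.362, -0.001], [-0.001, -0.001, -1.0]]
ft_force: [-2.9, -4.5, 0.9]
grip_width: 0.0001
gripper_force: 2.7
```

apply_moves(series=[[0.5,0,0,0,0,0,0],[0.3,0,0,0,0,0,0],[0,0,0,0,0,0,0]])

```text
time_s: 26.55
position: [0.5234, 0.0142, 0.0587]
tool_rot: [[0.362, 0.932, -0.002], [0.932, -0.362, -0.002], [-0.002, -0.001, -1.0]]
ft_force: [-4.4, -8.9, 2.2]
grip_width: 0.0002
gripper_force: 5.2
```

```bash
python3 -c "
from h import *
st()
im=get_image('wrist');save(im,'w7.png')"
```

```text
t 26.55 cradle [-41.2  14.6] z 58.7 yaw-cradle 0.11 F_cr [-9.85  0.87] Fz 2.18 w 0.0002
```

View pics/w7.png

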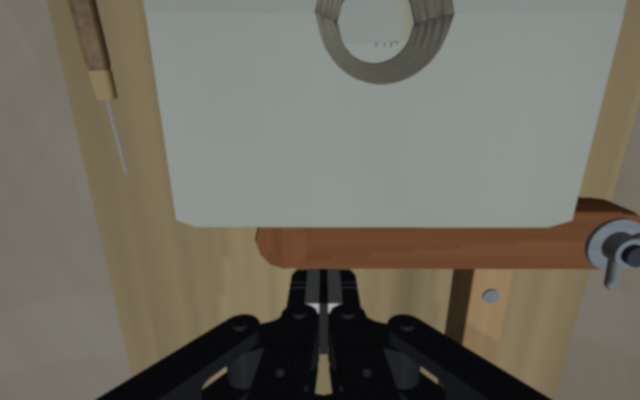

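The bar lies parallel against the back (row 228) and is firmly stopped at about 10 N. Retreating straight back and up.

apply_moves(series=[[-3,0,0,0,0,0,0],[-12,0,0,0,0,0,0],[-20,0,0,0,0,0,0],[0,0,-40,0,0,0,0],[0,0,-40,0,0,0,0],[0,0,-40,0,0,0,0],[0,0,0,0,0,0,0],[0,0,0,0,0,0,0]])

```text
time_s: 27.6
position: [0.5108, -0.0175, 0.1779]
tool_rot: [[0.363, 0.932, -0.001], [0.932, -0.363, 0.0], [0.0, -0.001, -1.0]]
ft_force: [-0.1, 0.2, -0.4]
grip_width: 0.0
gripper_force: 0.0
```

```bash
python3 b.py; ls pics | tail -20; cp pics/b2[7-9]*_wrist.png pics/w8.png
```

```text
t 27.6 cradle [-75.2  14.8] z 177.9 yaw-cradle 0.08 F_cr [0.15 0.21] Fz -0.36 w 0.0
pivot in tool [ 5.800e+01  1.149e+02 -1.000e-01]
wrist loose 17809 ((23.214889526367188, -0.7957000732421875), (45.71208572387695, 120.69310760498047), 0.08709963411092758)
wrist fixed 2308 ((49.84681701660156, -0.9272994995117188), (7.667234897613525, 120.76219940185547), 0.016659924760460854)
wrist bar 7525 ((-15.08208179473877, -36.364158630371094), (27.950468063354492, 157.10659790039062), 0.16654986143112183)
scene loose 268 ((23.324140548706055, 2.5030784606933594), (45.13702392578125, 126.95606994628906), 0.08726963400840759)
scene fixed 460 ((83.49588012695312, 2.23919677734375), (75.14095306396484, 125.44296264648438), 0.3053942024707794)
scene bar 113 ((31.57213592529297, -52.68269348144531), (134.37232971191406, 186.8670196533203), 61.528228759765625)
b2250_scene.png
b2250_wrist.png
b2410_scene.png
b2410_wrist.png
b2520_scene.png
b2520_wrist.png
b2760_scene.png
b2760_wrist.png
scene1.png
side1.png
top1.png
w1.png
w2.png
w3.png
w4.png
w5.png
w6.png
w7.png
```

View pics/w8.png

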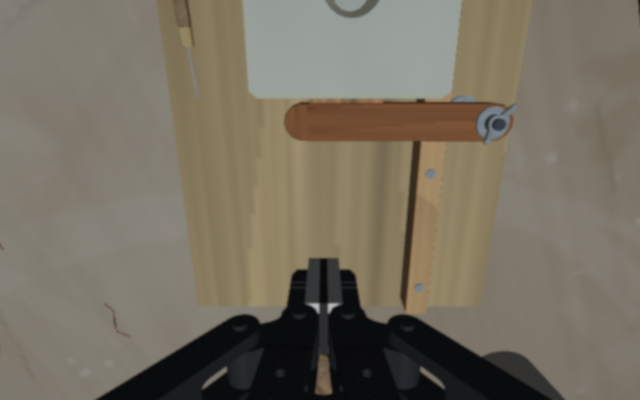

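The bar and cork pad lie against the mould's back (row 100), everything is in place and the robot is clear. Handing in.

```bash
python3 -c "
from rig import env
print(env.close_job())"
```

```text
the job is handed in; nothing more can be done
None
```

The mould is closed with its two faces meeting, the swing bar's cork pad rests against its back, I saw nothing round about disturbed, and the job was handed in with the robot clear at about 28 s; no verdict came back.

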